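# Fetch the jam jar from behind the condiments on the breakfast buffet

## Robot

A 6-joint arm with a two-finger parallel gripper is mounted at the origin on the work surface. World frame = base frame: x ahead of the robot, y to its left, z up, the work surface at z = 0. Lengths are in m, angles in rad, forces in N, time in s.
With the tool pointing down it reaches from about 0.375 to 0.975 m from the base axis. Payload 3.8 kg.
Tool frame: the origin (TCP) lies on the mounting face of the last link; the fingertips stand 173 mm ahead of it and the grasp point (between the pads) lies 155 mm ahead of it; z points along the fingers, y is the direction in which the jaws open and shut (so a half turn about z gives the same grasp; the last joint's range is limited). The gripper opens to 85 mm and grips with 20 to 120 N. Pads are 22 mm wide; open, the fingers measure 114 mm over their backs; the gripper's body (76 mm by 85 mm) begins 54 mm behind the grasp point. The pads swing forward as they close: fully open they stand 13 mm farther back than shut.
Start: joints at [1.089, 0.264, 1.604, -0, 1.274, -0.037], TCP at [0.29, 0.609, 0.405] pointing down, gripper open.
Joint ranges: [-2.63, 2.63], [-0.94, 2.18], [0.31, 2.57], [-1.31, 4.45], [0, 2.66], [-2.55, 2.55]. Speed limits (rad/s): [2.57, 2.57, 3.14, 3.14, 3.14, 3.14].

## Interface

Orientations are given as a rotation vector (axis times angle).
In Python, from workcell import bot gives the robot as it stands.
- The arm moves only by the shell command python3 -m jog 'ROWS' [FORCE]. ROWS is JSON, a list that holds one entry, the list of rows, each a list of 7 numbers: the closure, from 0 (fully open) to 1 (shut), then the shift along the tool's x, y, z in cm, then the turn, a rotation vector about the tool's x, y, z in rad. A call has 1 to 12 rows; each row is the pose to reach, as a shift and turn from the pose commanded when the call began, along the tool's axes at that moment; what a row does not reach only later rows make up. A row lasts 1/8 s, in which the tool goes at most 62.5 mm and 10.7 degrees, less where a joint would pass 70% of its speed; a pose out of reach is approached as far as the arm can. A call with a gripper value outside its range is refused whole. The fingers move at their own pace and stop on an object; FORCE is the grip in N (left out, the last holds). Time passes only in rows, so rows that repeat a pose let the fingers close. It gives the time, the measured TCP pose, the force and the opening at its end, in the units of the state.
- bot.read_state(): the state, without advancing time (a new reading comes with each control period).
- bot.read_camera(name): name is "scene" or "top"; returns the picture (420x560x3 uint8, red, green, blue); there is no depth.
- bot.camera_model(name): a dict with "intrinsics" (3x3 intrinsics, pixels), "k1" (the pictures are not rectified: a ray, as slopes to the right and down, at radius r is drawn at 1 + k1 r^2 times it, then the intrinsics apply), "rvec" (rotation vector, rad) and "tvec" (3), from world to camera coordinates, as OpenCV has them. Camera axes: x right, y down, z forward; pixel columns grow to the right and rows downward; lengths in m; the calibration is good to about 2 mm. A picture is of the moment at which its call begins. camera_model takes no time and is no camera call.
- bot.finish_job(): hands the job in, once; it reports no verdict.
The state is a dict: "time": time; "q": joint angles; "joint_vel": joint speeds; "joint_torque": joint torques, N m; "tool_pos": TCP position; "tcp_rot": TCP orientation; "wrist_force": force on the tool from outside, world axes, zero at the start; "torque": the same for the moment, N m; "width": opening from 0.0 (shut) to 1.0 (fully open).
Only numpy, scipy, OpenCV 4.12 (cv2) and the standard library are available. Lean on these libraries where they do the work, as an engineer would, in place of code of your own. Each camera call takes 0.05 s, during which the arm holds its last target.

## Task

On the bread buffet, a low jam jar stands at the back of the wooden tray, behind a row of three tall things: a pepper mill, an oil bottle and a metal sugar shaker. Clear all three onto the slotted bread board and leave them standing there while you fetch the jam jar and stand it in the middle of the blue stoneware saucer; then put the three back, each on the cork disc in the tray where it stood at the start. Keep everything upright, and leave the mug and the stack of small plates alone.

Things in the scene. Friction and masses are not known exactly. Their poses are not given: they have to be found in the camera images.
- mill: turned pepper mill of pale wood, round and waisted, 150 mm tall, 300 g (weights vary by 30 %). Foot 54 mm across up to 22 mm height, waist 36 mm across at 45 to 70 mm, head a plain cylinder 48 mm across from 92 to 140 mm height (grip there), small steel finial on top. Loose. Origin: centre of its underside, z up. Starts on one of the tray's cork discs.
- bottle: oil bottle of green glass with a cork, round, 160 mm tall, 450 g. Body 54 mm across up to 100 mm height, shoulder up to 120 mm, neck a plain cylinder 30 mm across from 120 to 150 mm (grip there), cork 31 mm across above it. Loose. Origin: centre of its underside, z up. Starts on one of the tray's cork discs.
- shaker: metal sugar shaker, a plain cylinder 56 mm across up to 120 mm height (grip it at about 100 mm) with a domed top, 135 mm tall, 350 g. Loose. Origin: centre of its underside, z up. Starts on one of the tray's cork discs.
- jar: low jam jar of amber glass with a brass lid, a plain cylinder 56 mm across and 48 mm tall, 250 g. Loose. Origin: centre of its underside, z up. Starts upright in the far (+x) half of the tray behind the row, about 6 mm clear of it: a gripper's body does not fit above it while the tall things stand there.
- tray: wooden tray, fixed, 160 (x) by 256 (y) by 24 mm high; floor 8 mm above its origin, walls 8 mm thick. Origin: centre of its underside; x away from the robot, y along the row. Three flush cork discs 66 mm across in its floor at x = -35 mm, y = -76, 0 and +76 mm; a tall thing stands centred on each, which on which varies. The jar stands at x = +27 mm, y within 30 mm of the middle.
- board: slotted wooden bread board, fixed, 280 (x) by 170 (y) mm, flat top 20 mm above its origin, dark slots along x. Origin: centre of its underside on the counter. It lies left or right of the tray, the saucer on the other side. The three tall things stand here meanwhile, anywhere wholly on it; all fit in a line along x, 85 mm apart.
- saucer: blue round stoneware saucer, fixed, 140 mm across, flat top 8 mm above its origin, no raised rim. Origin: centre of its underside on the counter.
- mug: white mug, 80 mm across, 90 mm tall, a bystander to be left alone. Origin: centre of its underside.
- plates: stack of small plates, 120 mm across, 57 mm tall, a bystander to be left alone. Origin: centre of its underside.

How it is judged:
On the way, in this order (a step that is already met when the one before it is completed fails the run):
1. the mill, the bottle and the shaker all stand on the bread board, let go (x of mill in the frame of board between -0.13 and 0.13 m and y of mill in the frame of board between -0.075 and 0.075 m and z of mill in the frame of board between 0.015 and 0.026 m and angle between each of mill, bottle, shaker's own z axis and vertical below 0.1 rad and linear speed of each of mill, bottle, shaker below 0.03 m/s and contact force between each of mill, bottle, shaker and the fingers below 0.1 N and x of bottle in the frame of board between -0.13 and 0.13 m and y of bottle in the frame of board between -0.075 and 0.075 m and z of bottle in the frame of board between 0.015 and 0.026 m and x of shaker in the frame of board between -0.13 and 0.13 m and y of shaker in the frame of board between -0.075 and 0.075 m and z of shaker in the frame of board between 0.015 and 0.026 m), for 0.2 s.
2. the jar stands in the middle of the saucer, let go, while the three stand on the board (all of step 1 and horizontal distance between jar and saucer below 0.015 m and z of jar in the frame of saucer between 0.004 and 0.013 m and angle between jar's own z axis and vertical below 0.1 rad and linear speed of jar below 0.03 m/s and contact force between jar and the fingers below 0.1 N), for 0.2 s.
At the end, for the whole second after the job is handed in: The jar stands upright on the saucer within 15 mm of its centre; the mill, the bottle and the shaker each stand upright within 15 mm of where they stood at the start; all at rest (horizontal distance between jar and saucer below 0.015 m and z of jar in the frame of saucer between 0.004 and 0.013 m and angle between each of jar, mill, bottle, shaker's own z axis and vertical below 0.1 rad and linear speed of each of jar, mill, bottle, shaker below 0.03 m/s and contact force between jar and the fingers below 0.1 N and distance of each of mill, bottle, shaker from where it was at the start of the episode below 0.015 m); the robot touches nothing.
It fails at once if a bystander (mug or plates) was moved by more than 20 mm (distance of any of mug, plates from where it was at the start of the episode above 0.02 m).
It fails at once if the mill, bottle, shaker or jar was tipped over (beyond 40 degrees) (angle between any of mill, bottle, shaker, jar's own z axis and vertical above 0.7 rad).
It also fails if it takes over 144 s, if anything falls off the work surface, if the arm or the gripper's body presses on something with over 40 N, if the wrist force passes 120 N, or if a joint passes its speed limit or range.

## Working session

There is one attempt and no reset: what is moved stays moved. The work goes in short steps, Python scripts to look and compute and a shell command to move; the robot and the scene stay as the last step left them, time stands still between calls to the robot, and variables do not carry over. Pictures are saved under pics/ and viewed, and the job is handed in when it is done.

```bash
ls; mkdir -p pics; python3 - <<'E'
from workcell import bot
import cv2
s=bot.read_state()
for k,v in s.items(): print(k,v)
for n in("scene","top"):
    print(n,bot.camera_model(n))
    cv2.imwrite(f"pics/{n}0.png",bot.read_camera(n)[:,:,::-1])
E
```

```text
pics
time 0.0
q [ 1.08912247e+00  2.64717792e-01  1.60537764e+00  8.99238694e-06
  1.27369556e+00 -3.69115153e-02]
joint_vel [-0.00064202 -0.00139651  0.00084901 -0.0003506   0.00010121  0.00082169]
joint_torque [-2.05198769e-03 -5.15106797e+01 -3.67314613e+01 -3.86487536e-04
  1.28998450e-02 -1.81850532e-05]
tool_pos [0.29025958 0.60901781 0.40338347]
tcp_rot [-0.6927645  -3.06367055  0.00333364]
wrist_force [ 0.25531528 -0.61129416 -0.23402707]
torque [ 0.04492424 -0.04470054  0.04496981]
width 0.9980636730881817
scene {'intrinsics': array([[457.19294442,   0.        , 280.9490456 ],
       [  0.        , 457.19294442, 205.95809994],
       [  0.        ,   0.        ,   1.        ]]), 'k1': -0.15533552860153352, 'rvec': array([ 2.20400333,  1.26020575, -0.42614437]), 'tvec': array([-0.31946574, -0.37768639,  1.47336781])}
top {'intrinsics': array([[429.07665593,   0.        , 275.64394835],
       [  0.        , 429.07665593, 208.7537205 ],
       [  0.        ,   0.        ,   1.        ]]), 'k1': 0.013911935515727959, 'rvec': array([ 2.09692195, -2.12608635,  0.1949471 ]), 'tvec': array([0.01274639, 0.6077857 , 0.84491559])}
```

View pics/scene0.png

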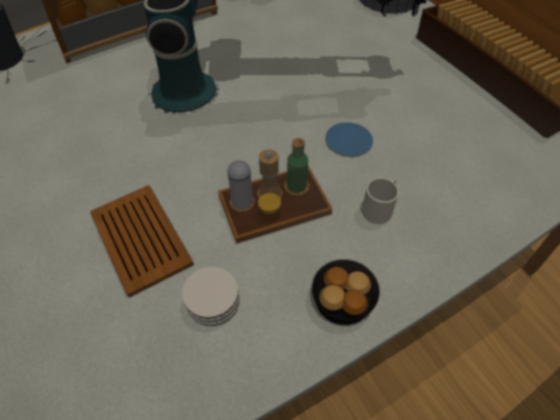

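View pics/top0.png

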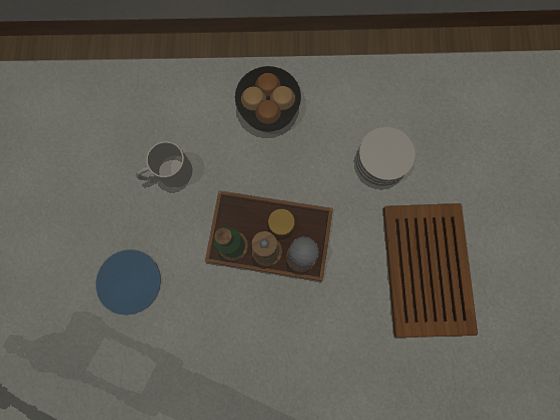

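The scene view shows the tray around (275,200), the board at (140,240) and the saucer at (349,139). In the top view, the bottle is at (228,240), the mill at (265,245), the shaker at (303,253), the jar at (281,222), the board at (430,270), the saucer at (128,282), the mug at (165,160) and the plates at (386,155).

```bash
cat > h.py <<'E'
import numpy as np, cv2
from workcell import bot
def cam(n):
    m=bot.camera_model(n); return m["intrinsics"],np.array([m["k1"],0,0,0.]),np.array(m["rvec"]),np.array(m["tvec"])
def proj(n,P):
    K,d,r,t=cam(n); return cv2.projectPoints(np.array(P,float).reshape(-1,1,3),r,t,K,d)[0][:,0]
def unproj(n,uv,z):
    K,d,r,t=cam(n); p=cv2.undistortPointsIter(np.array(uv,float).reshape(-1,1,2),K,d,None,None,(3,100,1e-10))[:,0]
    R=cv2.Rodrigues(r)[0]; c=-R.T@t
    ray=np.c_[p,np.ones(len(p))]@R
    s=(z-c[2])/ray[:,2]
    return c+s[:,None]*ray
E
python3 - <<'E'
from h import *
top=cv2.imread("pics/top0.png"); sc=cv2.imread("pics/scene0.png")
c=cv2.resize(top[180:350,190:490],None,fx=2.6,fy=2.6,interpolation=cv2.INTER_CUBIC)
c=cv2.convertScaleAbs(c,alpha=1.6); cv2.imwrite("pics/topc.png",c)
c=cv2.resize(sc[120:300,80:400],None,fx=2.5,fy=2.5,interpolation=cv2.INTER_CUBIC)
c=cv2.convertScaleAbs(c,alpha=1.6); cv2.imwrite("pics/scc.png",c)
def mask(im,f):
    h=cv2.cvtColor(im,cv2.COLOR_BGR2HSV).astype(int); m=f(h[...,0],h[...,1],h[...,2]).astype(np.uint8)
    n,l,s,ce=cv2.connectedComponentsWithStats(m); i=1+np.argmax(s[1:,4]); return (l==i).astype(np.uint8),s[i],ce[i]
for n,im in(("top",top),("scene",sc)):
    m,s,c=mask(im,lambda h,S,v:(h>95)&(h<125)&(S>90)&(v>50)); print(n,"saucer",s,c,unproj(n,c,.008))
    def brown(h,S,v): 
        r=(h<20)&(S>90)&(v>30)
        r=r.copy()
        return r
    im2=im.copy()
    if n=="top": im2[:,:360]=0; im2[:195]=0
    else: im2[:,:80]=0; im2[:,205:]=0; im2[:180]=0
    m,s,c=mask(im2,brown); 
    cn=max(cv2.findContours(m,cv2.RETR_EXTERNAL,cv2.CHAIN_APPROX_NONE)[0],key=cv2.contourArea)[:,0]
    w=unproj(n,cn,.02)[:,:2].astype(np.float32); print("board",cv2.minAreaRect(w))
    im2=im.copy()
    if n=="top": im2[:,:200]=0; im2[:,340:]=0; im2[:185]=0;im2[290:]=0
    else: im2[:,:215]=0; im2[:,335:]=0; im2[:165]=0; im2[240:]=0
    m,s,c=mask(im2,brown)
    cn=max(cv2.findContours(m,cv2.RETR_EXTERNAL,cv2.CHAIN_APPROX_NONE)[0],key=cv2.contourArea)[:,0]
    w=unproj(n,cn,.024)[:,:2].astype(np.float32); print("tray",cv2.minAreaRect(w))
E
```

```text
top saucer [110 273  36  36 379] [126.90501319 289.01583113] [[0.44652359 0.32840209 0.008     ]]
board ((0.48175564408302307, -0.319166898727417), (0.27743643522262573, 0.17076660692691803), 1.28940749168396)
tray ((0.5583904385566711, 0.01992350071668625), (0.25436484813690186, 0.15925265848636627), 80.0109634399414)
scene saucer [ 327  124   45   31 1086] [348.71362799 138.94383057] [[0.46524521 0.32602763 0.008     ]]
board ((0.4884212017059326, -0.3218473196029663), (0.2841898500919342, 0.16756342351436615), 1.4140348434448242)
tray ((0.5662872791290283, 0.017634525895118713), (0.2552323043346405, 0.16943830251693726), 79.90274047851562)
```

View pics/topc.png

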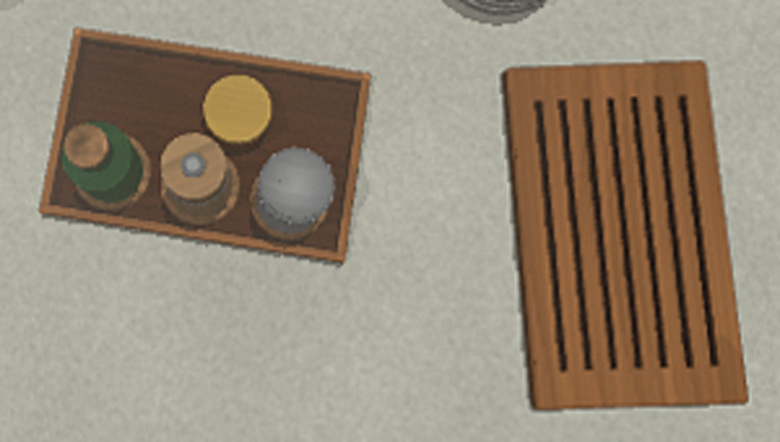

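View pics/scc.png

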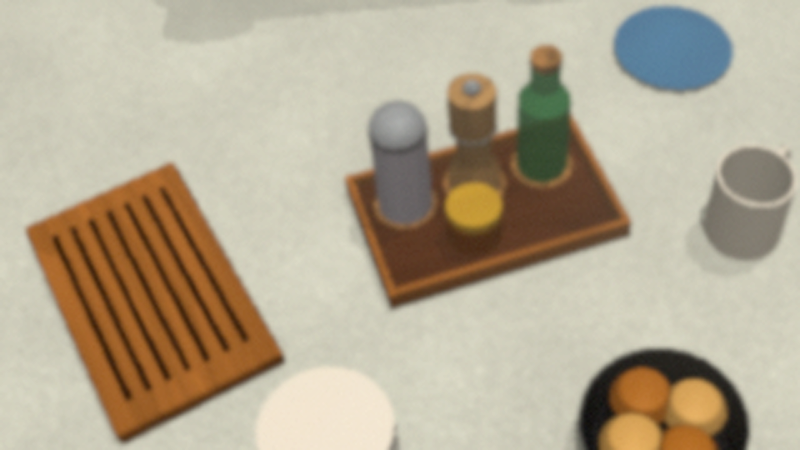

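```bash
cat > geo.py <<'E'
from h import *
a=np.deg2rad(-10.0); T=np.array([.5590,.0198]); R=np.array([[np.cos(a),-np.sin(a)],[np.sin(a),np.cos(a)]])
def tr(x,y): return T+R@np.array([x,y])
E
python3 - <<'E'
from geo import *
top=cv2.imread("pics/top0.png"); sc=cv2.imread("pics/scene0.png")
for n,im in(("top",top),("scene",sc)):
    h=cv2.cvtColor(im,cv2.COLOR_BGR2HSV).astype(int)
    m=((h[...,0]>95)&(h[...,0]<125)&(h[...,1]>70)).astype(np.uint8)
    if n=="top": m[:230]=0;m[330:]=0;m[:,180:]=0
    else: m[:110]=0;m[170:]=0;m[:,:310]=0;m[:,390:]=0
    cn=max(cv2.findContours(m,cv2.RETR_EXTERNAL,cv2.CHAIN_APPROX_NONE)[0],key=cv2.contourArea)[:,0]
    w=unproj(n,cn,.008)[:,:2].astype(np.float32); print(n,"saucer",cv2.minEnclosingCircle(w),cv2.fitEllipse(w))
    m=((h[...,0]>18)&(h[...,0]<32)&(h[...,1]>140)&(h[...,2]>70)).astype(np.uint8)
    if n=="top": m[:205]=0;m[242:]=0;m[:,:262]=0;m[:,300:]=0
    else: m[:185]=0;m[216:]=0;m[:,:250]=0;m[:,290:]=0
    cn=max(cv2.findContours(m,cv2.RETR_EXTERNAL,cv2.CHAIN_APPROX_NONE)[0],key=cv2.contourArea)[:,0]
    w=unproj(n,cn,.056)[:,:2].astype(np.float32); print(n,"jar",cv2.minEnclosingCircle(w),cv2.fitEllipse(w))
print("tray->",[tr(-.035,y) for y in(.076,0,-.076)],tr(.027,0))
print("mill top",unproj("top",[[264.2,242.7]],.157),unproj("scene",[[80+471/2.5,120+87/2.5]],.157))
print("cork",unproj("top",[[190+87/2.6,180+145/2.6]],.168),unproj("scene",[[80+546/2.5,120+53/2.5]],.168))
t=np.linspace(0,6.3,80)
for n,im in(("top",top),("scene",sc)):
    f=3;o=cv2.resize(im,None,fx=f,fy=f,interpolation=cv2.INTER_CUBIC);o=cv2.convertScaleAbs(o,alpha=1.5)
    def L(P,c): cv2.polylines(o,[np.int32((proj(n,P)+.5)*f-.5)],True,c,1,cv2.LINE_AA)
    L([[*tr(x,y),.024] for x,y in((-.08,-.128),(-.08,.128),(.08,.128),(.08,-.128))],(0,255,0))
    for y,rs in((.076,((.033,.008),(.015,.158),(.027,.108))),(0,((.033,.008),(.024,.148),(.027,.03))),(-.076,((.033,.008),(.028,.128)))):
        c=tr(-.035,y)
        for r,z in rs: L([[c[0]+r*np.cos(k),c[1]+r*np.sin(k),z] for k in t],(0,0,255))
    x0,y0=((190,180) if n=="top" else (190,110)); cv2.imwrite(f"pics/ov_{n}.png",o[y0*f:(y0+150)*f,x0*f:(x0+180)*f])
E
```

```text
top saucer ((0.4625517725944519, 0.32768306136131287), 0.06912082433700562) ((0.462757408618927, 0.3278401792049408), (0.13511911034584045, 0.13629290461540222), 5.010563850402832)
top jar ((0.5649137496948242, 0.0030756352934986353), 0.009635278023779392) ((0.565239429473877, 0.004320316016674042), (0.013601060956716537, 0.01735106110572815), 112.00662994384766)
scene saucer ((0.46323102712631226, 0.3278133273124695), 0.06719522923231125) ((0.46313583850860596, 0.32790035009384155), (0.13032716512680054, 0.13110008835792542), 154.85089111328125)
scene jar ((0.5824905037879944, -0.007541290018707514), 0.030787717550992966) ((0.5832957625389099, -0.007179896812886), (0.05511203780770302, 0.05903119966387749), 61.27467346191406)
tray-> [array([0.53772899, 0.10072308]), array([0.52453173, 0.02587769]), array([ 0.51133447, -0.0489677 ])] [0.58558981 0.0151115 ]
mill top [[0.52479019 0.02514104 0.157     ]] [[0.52956936 0.02394301 0.157     ]]
cork [[0.53729534 0.0993245  0.168     ]] [[0.53595746 0.10310497 0.168     ]]
```

View pics/ov_top.png

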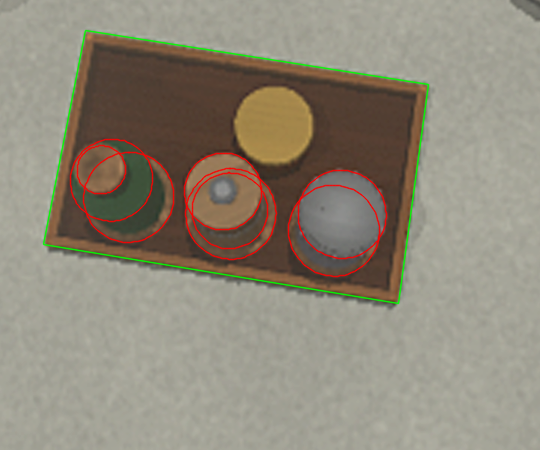

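View pics/ov_scene.png

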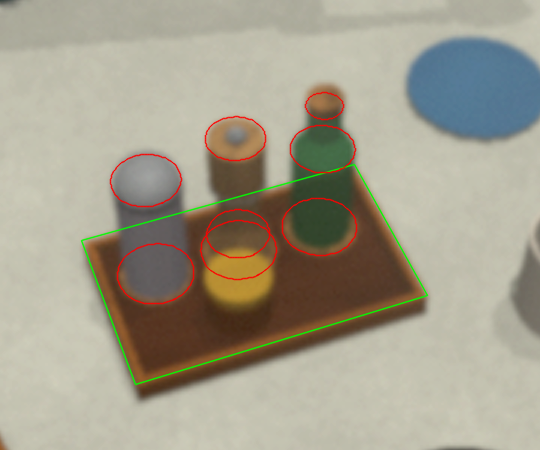

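```bash
cat >> geo.py <<'E'
from scipy.spatial.transform import Rotation as Ro
S=tr(-.035,-.076);M=tr(-.035,0);B=tr(-.035,.076); SAU=np.array([.463,.328])
ba=np.deg2rad(1.3)
def bd(x,y): return np.array([.484,-.3205])+np.array([[np.cos(ba),-np.sin(ba)],[np.sin(ba),np.cos(ba)]])@np.array([x,y])
bS=bd(0,-.035);bM=bd(-.085,.035);bB=bd(.085,.035)
def shift(*targets):
    "targets: (xy, zgrasp) -> shifts in tool cm from measured pose; pure translation, plus jaw yaw"
    s=bot.read_state(); r=Ro.from_rotvec(s["tcp_rot"]); p=s["tool_pos"]
    y=r.as_matrix()[:,1]; zt=r.as_matrix()[:,2]
    print("t",round(s["time"],2),"pos",np.round(p,4),"jaw deg",np.round(np.degrees(np.arctan2(y[1],y[0])),2),"z",np.round(zt,3),"F",np.round(s["wrist_force"],1),"w",round(s["width"],3))
    for xy,zg in targets:
        d=np.array([*xy,zg+.155])-p
        print(np.round(r.inv().apply(d)*100,2))
E
python3 - <<'E'
from geo import *
for k in "S M B bS bM bB".split(): print(k,globals()[k])
j=unproj("top",[[281.3,221.7]],.056)[0]; print("jar",j, R.T@(j[:2]-T))
print("plates",unproj("top",[[387,154]],.057),"mug",unproj("top",[[165,160]],.09))
shift((S,.108),(S,.25))
E
```

```text
S [ 0.51133447 -0.0489677 ]
M [0.52453173 0.02587769]
B [0.53772899 0.10072308]
bS [ 0.48479406 -0.35549099]
bM [ 0.39822782 -0.28743743]
bB [ 0.56818407 -0.28358059]
jar [ 0.58076664 -0.00716845  0.056     ] [ 0.02611898 -0.022779  ]
plates [[ 0.72557146 -0.23781376  0.057     ]] mug [[0.70951568 0.23420296 0.09      ]]
t 0.1 pos [0.2903 0.609  0.4034] jaw deg 64.51 z [-0.001 -0.002 -1.   ] F [ 0.1  1.  -0.1] w 0.999
[-48.27 -49.86  14.14]
[-48.27 -49.89  -0.06]
```

```bash
python3 -m jog '[[[0,-4,-4.1,0,0,0,0.12],[0,-8,-8.3,0,0,0,0.24],[0,-12,-12.4,0,0,0,0.36],[0,-16,-16.6,0,0,0,0.48],[0,-20,-20.7,0,0,0,0.6],[0,-24,-24.9,0,0,0,0.72],[0,-28,-29,0,0,0,0.84],[0,-32,-33.2,0,0,0,0.96],[0,-36.2,-37.4,0,0,0,1.08],[0,-40.2,-41.5,0,0,0,1.19],[0,-44.3,-45.7,0,0,0,1.3],[0,-48.2,-49.8,0,0,0,1.3]]]' 40
python3 - <<'E'
from geo import *
shift((S,.108),(S,.2))
E
```

```text
time: 1.6
tool_pos: [0.5113, -0.0496, 0.4044]
tcp_rot: [-2.407, -2.018, -0.0]
wrist_force: [-0.5, -0.1, 0.8]
width: 0.996
t 1.6 pos [ 0.5113 -0.0496  0.4044] jaw deg -10.04 z [-0.  0. -1.] F [-0.5 -0.1  0.8] w 0.996
[ 6.000e-02 -1.000e-02  1.414e+01]
[ 0.06 -0.01  4.94]
```

```bash
python3 -m jog '[[[0,0.1,0,4,0,0,0],[0,0.1,0,8,0,0,0],[0,0.1,0,11,0,0,0],[0,0.1,0,13,0,0,0],[0,0.1,0,14.1,0,0,0],[0,0.1,0,14.1,0,0,0],[1,0.1,0,14.1,0,0,0],[1,0.1,0,14.1,0,0,0],[1,0.1,0,14.1,0,0,0],[1,0.1,0,14.1,0,0,0],[1,0.1,0,14.1,0,0,0],[1,0.1,0,14.1,0,0,0]]]' 40
python3 - <<'E'
from geo import *
cv2.imwrite("pics/t1.png",np.hstack([bot.read_camera("top")[180:300,150:450],bot.read_camera("scene")[100:220,150:450]])[:,:,::-1])
shift((S,.168),(bS,.168),(bS,.12))
E
```

```text
time: 3.1
tool_pos: [0.5122, -0.0468, 0.2651]
tcp_rot: [2.405, 2.019, 0.003]
wrist_force: [-0.2, 0.5, 5.4]
width: 0.644
t 3.2 pos [ 0.5122 -0.0467  0.2651] jaw deg -9.97 z [ 0.003 -0.    -1.   ] F [-0.1  0.3  6.2] w 0.646
[-0.23 -0.03 -5.79]
[-30.88   2.66  -5.78]
[-30.88   2.65  -0.98]
```

View pics/t1.png

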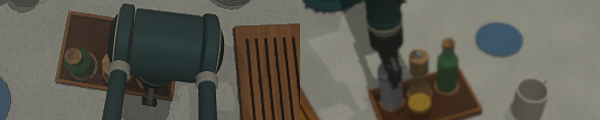

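The views show the gripper around the shaker. The width of 0.646 (55 mm) confirms the grip.

```bash
python3 -m jog '[[[1,0,0,-1.5,0,0,0],[1,0,0,-3.5,0,0,0],[1,0,0,-6,0,0,0],[1,-3,0.3,-6,0,0,0],[1,-7,0.6,-6,0,0,0],[1,-12,1,-6,0,0,0],[1,-17,1.5,-6,0,0,0],[1,-22,2,-6,0,0,0],[1,-26,2.3,-6,0,0,0],[1,-29,2.5,-6,0,0,0],[1,-30.8,2.6,-6,0,0,0],[1,-30.8,2.6,-6,0,0,0]]]' 40
python3 - <<'E'
from geo import *
shift((bS,.122),(bS,.12))
E
```

```text
time: 4.7
tool_pos: [0.4834, -0.3551, 0.3235]
tcp_rot: [-2.407, -2.018, -0.0]
wrist_force: [-0.5, 0.3, -3.1]
width: 0.646
t 4.7 pos [ 0.4834 -0.3551  0.3235] jaw deg -10.06 z [-0.001  0.001 -1.   ] F [-0.5  0.3 -3.1] w 0.646
[-0.02  0.15  4.65]
[-0.02  0.15  4.85]
```

```bash
python3 -m jog '[[[1,0,0.1,2,0,0,0],[1,0,0.1,3.5,0,0,0],[1,0,0.1,4.3,0,0,0],[1,0,0.1,4.5,0,0,0],[1,0,0.1,4.6,0,0,0],[1,0,0.1,4.6,0,0,0]]]' 40
python3 - <<'E'
from geo import *
shift((bS,.122))
E
```

```text
time: 5.45
tool_pos: [0.4849, -0.3548, 0.2781]
tcp_rot: [2.405, 2.02, 0.0]
wrist_force: [-0.1, -0.1, -2.4]
width: 0.644
t 5.45 pos [ 0.4849 -0.3548  0.2781] jaw deg -9.97 z [ 0.001 -0.001 -1.   ] F [-0.1 -0.1 -2.4] w 0.644
[-0.07  0.    0.11]
```

```bash
python3 -m jog '[[[1,0,0,0.1,0,0,0],[1,0,0,0.1,0,0,0],[0,0,0,0.1,0,0,0],[0,0,0,0.1,0,0,0],[0,0,0,0.1,0,0,0],[0,0,0,0.1,0,0,0],[0,0,0,-2,0,0,0],[0,0,0,-7,0,0,0],[0,0,0,-12,0,0,0],[0,0,0,-12,0,0,0]]]' 40
python3 - <<'E'
from geo import *
shift((M,.24),(M,.124))
E
```

```text
time: 6.7
tool_pos: [0.4861, -0.3557, 0.4039]
tcp_rot: [2.398, 2.013, 0.003]
wrist_force: [0.6, -0.6, 1.0]
width: 0.997
t 6.7 pos [ 0.4861 -0.3557  0.4039] jaw deg -9.96 z [ 0.009 -0.007 -1.   ] F [ 0.6 -0.6  1. ] w 0.997
[38.25 -2.82  0.67]
[38.31 -2.93 12.26]
```

```bash
python3 -m jog '[[[0,4,-0.3,0,0,0,0],[0,10,-0.8,0,0,0,0],[0,16,-1.2,0,0,0,0],[0,22,-1.6,0,0,0,0],[0,28,-2,0,0,0,0],[0,33,-2.4,0,0,0,0],[0,36.5,-2.7,0,0,0,0],[0,38.3,-2.9,0,0,0,0],[0,38.3,-2.9,0,0,0,0],[0,38.3,-2.9,3,0,0,0]]]' 40
python3 - <<'E'
from geo import *
shift((M,.124))
E
```

```text
time: 7.95
tool_pos: [0.5238, 0.0266, 0.3698]
tcp_rot: [2.403, 2.017, 0.006]
wrist_force: [-0.3, -0.4, -0.6]
width: 0.998
t 7.95 pos [0.5238 0.0266 0.3698] jaw deg -9.99 z [ 0.006 -0.001 -1.   ] F [-0.3 -0.4 -0.6] w 0.998
[-0.06  0.04  9.08]
```

```bash
python3 -m jog '[[[0,0,0,4,0,0,0],[0,0,0,7,0,0,0],[0,0,0,9.1,0,0,0],[0,0,0,9.1,0,0,0],[1,0,0,9.1,0,0,0],[1,0,0,9.1,0,0,0],[1,0,0,9.1,0,0,0],[1,0,0,9.1,0,0,0],[1,0,0,9.1,0,0,0],[1,0,0,9.1,0,0,0]]]' 40
python3 - <<'E'
from geo import *
shift((bM,.184),(bM,.136))
E
```

```text
time: 9.2
tool_pos: [0.5235, 0.0276, 0.2784]
tcp_rot: [2.404, 2.019, 0.004]
wrist_force: [0.1, -1.1, 5.8]
width: 0.557
t 9.2 pos [0.5235 0.0276 0.2784] jaw deg -9.94 z [ 0.004 -0.    -1.   ] F [ 0.1 -1.1  5.8] w 0.557
[-33.19  -6.87  -6.09]
[-33.19  -6.89  -1.29]
```

```bash
python3 -m jog '[[[1,0,0,-1.5,0,0,0],[1,0,0,-3.5,0,0,0],[1,0,0,-6,0,0,0],[1,-3,-0.6,-6,0,0,0],[1,-7,-1.5,-6,0,0,0],[1,-12,-2.5,-6,0,0,0],[1,-17,-3.5,-6,0,0,0],[1,-22,-4.6,-6,0,0,0],[1,-27,-5.6,-6,0,0,0],[1,-31,-6.4,-6,0,0,0],[1,-33.2,-6.9,-6,0,0,0],[1,-33.2,-6.9,-6,0,0,0]]]' 40
python3 - <<'E'
from geo import *
shift((bM,.136))
E
```

```text
time: 10.7
tool_pos: [0.396, -0.2883, 0.3364]
tcp_rot: [-2.408, -2.016, 0.0]
wrist_force: [0.1, 0.3, -2.9]
width: 0.552
t 10.7 pos [ 0.396  -0.2883  0.3364] jaw deg -10.13 z [-0.001  0.001 -1.   ] F [ 0.1  0.3 -2.9] w 0.552
[0.12 0.21 4.54]
```

```bash
python3 -m jog '[[[1,0.1,0.2,2,0,0,0],[1,0.1,0.2,3.5,0,0,0],[1,0.1,0.2,4.4,0,0,0],[1,0.1,0.2,4.7,0,0,0],[1,0.1,0.2,4.7,0,0,0],[0,0.1,0.2,4.7,0,0,0],[0,0.1,0.2,4.7,0,0,0],[0,0.1,0.2,4.7,0,0,0],[0,0.1,0.2,4.7,0,0,0]]]' 40
python3 - <<'E'
from geo import *
shift((bM,.136))
E
```

```text
time: 11.82
tool_pos: [0.3992, -0.2869, 0.2898]
tcp_rot: [2.406, 2.02, 0.0]
wrist_force: [-0.6, 0.2, 0.2]
width: 1.001
t 11.82 pos [ 0.3992 -0.2869  0.2898] jaw deg -9.98 z [ 0. -0. -1.] F [-0.6  0.2  0.2] w 1.001
[-0.07 -0.09 -0.12]
```

```bash
python3 -m jog '[[[0,0,0,-3,0,0,0],[0,0,0,-8,0,0,0],[0,0,0,-12,0,0,0],[0,0,0,-12,0,0,0]]]' 40
python3 - <<'E'
from geo import *
cv2.imwrite("pics/t2.png",np.hstack([bot.read_camera("top")[180:350,190:490],bot.read_camera("scene")[100:270,50:350]])[:,:,::-1])
shift((B,.25),(B,.145))
E
```

```text
time: 12.32
tool_pos: [0.4002, -0.2877, 0.4142]
tcp_rot: [2.4, 2.014, 0.003]
wrist_force: [-0.8, -0.1, 0.1]
width: 0.994
t 12.43 pos [ 0.3991 -0.2868  0.4097] jaw deg -9.97 z [ 0. -0. -1.] F [ 0.1 -0.3 -0.2] w 0.995
[40.57  6.95  0.46]
[40.57  6.94 10.96]
```

View pics/t2.png

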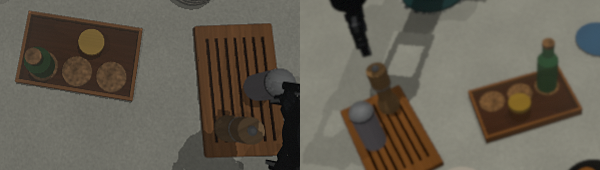

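The shaker (top crop ~(262,85)) and the mill (~(240,128)) stand upright on the board. The bottle, the jar and two bare discs are left in the tray.

```bash
python3 -m jog '[[[0,4,0.7,0,0,0,0],[0,10,1.7,0,0,0,0],[0,16,2.7,0,0,0,0],[0,22,3.8,0,0,0,0],[0,28,4.8,0,0,0,0],[0,34,5.8,0,0,0,0],[0,38.5,6.6,0,0,0,0],[0,40.6,6.9,0,0,0,0],[0,40.6,6.9,0,0,0,0],[0,40.6,6.9,2,0,0,0],[0,40.6,6.9,3,0,0,0]]]' 40
python3 - <<'E'
from geo import *
shift((B,.145))
E
```

```text
time: 13.8
tool_pos: [0.5364, 0.0997, 0.3771]
tcp_rot: [-2.407, -2.017, 0.005]
wrist_force: [0.2, 0.2, -0.5]
width: 1.002
t 13.8 pos [0.5364 0.0997 0.3771] jaw deg -10.07 z [-0.003 -0.001 -1.   ] F [ 0.2  0.2 -0.5] w 1.002
[0.14 0.14 7.71]
```

```bash
python3 -m jog '[[[0,0.1,0.1,4,0,0,0],[0,0.1,0.1,6.5,0,0,0],[0,0.1,0.1,7.7,0,0,0],[0,0.1,0.1,7.7,0,0,0],[1,0.1,0.1,7.7,0,0,0],[1,0.1,0.1,7.7,0,0,0],[1,0.1,0.1,7.7,0,0,0],[1,0.1,0.1,7.7,0,0,0],[1,0.1,0.1,7.7,0,0,0],[1,0.1,0.1,7.7,0,0,0],[1,0.1,0.1,7.7,0,0,0]]]' 40
python3 - <<'E'
from geo import *
shift((bB,.205),(bB,.157))
E
```

```text
time: 15.18
tool_pos: [0.5389, 0.102, 0.3037]
tcp_rot: [2.405, 2.02, 0.002]
wrist_force: [-1.5, -0.2, 6.6]
width: 0.343
t 15.18 pos [0.5389 0.102  0.3037] jaw deg -9.97 z [ 0.001  0.    -1.   ] F [-1.5 -0.2  6.6] w 0.343
[-37.47   9.56  -5.63]
[-37.47   9.56  -0.83]
```

```bash
python3 -m jog '[[[1,0,0,-1.5,0,0,0],[1,0,0,-3.5,0,0,0],[1,0,0,-6,0,0,0],[1,-4,1,-6,0,0,0],[1,-9,2.3,-6,0,0,0],[1,-15,3.8,-6,0,0,0],[1,-21,5.3,-6,0,0,0],[1,-27,6.9,-6,0,0,0],[1,-32,8.2,-6,0,0,0],[1,-35.5,9.1,-6,0,0,0],[1,-37.5,9.6,-6,0,0,0],[1,-37.5,9.6,-6,0,0,0]]]' 50
python3 - <<'E'
from geo import *
shift((bB,.160))
E
```

```text
time: 16.68
tool_pos: [0.5679, -0.2849, 0.362]
tcp_rot: [-2.407, -2.017, 0.001]
wrist_force: [0.1, -0.5, -5.0]
width: 0.344
t 16.68 pos [ 0.5679 -0.2849  0.362 ] jaw deg -10.06 z [-0.001  0.001 -1.   ] F [ 0.1 -0.5 -5. ] w 0.344
[0.14 0.01 4.7 ]
```

```bash
python3 -m jog '[[[1,0.1,0,2,0,0,0],[1,0.1,0,3.5,0,0,0],[1,0.1,0,4.3,0,0,0],[1,0.1,0,4.5,0,0,0],[1,0.1,0,4.6,0,0,0],[1,0.1,0,4.6,0,0,0]]]' 50
python3 - <<'E'
from geo import *
shift((bB,.160))
E
```

```text
time: 17.42
tool_pos: [0.5686, -0.2832, 0.3173]
tcp_rot: [2.405, 2.019, 0.001]
wrist_force: [1.1, -1.0, -4.6]
width: 0.343
t 17.43 pos [ 0.5686 -0.2832  0.3173] jaw deg -9.97 z [ 0.001 -0.001 -1.   ] F [ 1.1 -1.  -4.6] w 0.343
[-0.05 -0.03  0.23]
```

```bash
python3 -m jog '[[[1,0,0,0.15,0,0,0],[1,0,0,0.2,0,0,0],[1,0,0,0.2,0,0,0]]]' 50
python3 - <<'E'
from geo import *
shift((bB,.160))
E
```

```text
time: 17.8
tool_pos: [0.5686, -0.2834, 0.3158]
tcp_rot: [2.405, 2.019, 0.001]
wrist_force: [-1.7, -0.4, 1.5]
width: 0.347
t 17.8 pos [ 0.5686 -0.2834  0.3158] jaw deg -9.98 z [ 0.001 -0.001 -1.   ] F [-1.7 -0.4  1.5] w 0.347
[-0.03 -0.04  0.08]
```

Contact: the force went from -4.6 to +1.5 N. Next: release, rise, check.

```bash
python3 -m jog '[[[0,0,0,0,0,0,0],[0,0,0,0,0,0,0],[0,0,0,0,0,0,0],[0,0,0,0,0,0,0],[0,0,0,-3,0,0,0],[0,0,0,-8,0,0,0],[0,0,0,-11,0,0,0],[0,5,0,-11,0,0,0],[0,10,0,-11,0,0,0],[0,16,0,-11,0,0,0],[0,20,0,-11,0,0,0],[0,20,0,-11,0,0,0]]]' 40
python3 - <<'E'
from geo import *
t=bot.read_camera("top");s=bot.read_camera("scene")
cv2.imwrite("pics/t3raw.png",t[:,:,::-1])
cv2.imwrite("pics/t3.png",cv2.resize(np.hstack([t[180:350,190:490],s[100:270,50:350]])[:,:,::-1],None,fx=1.33,fy=1.33))
# jar
g=t[:,:,::-1].copy();h=cv2.cvtColor(g,cv2.COLOR_BGR2HSV).astype(int)
print(h[222,281])
J=unproj("top",[[281.3,221.7]],.056)[0][:2]
shift((J,.24),(J,.038))
E
```

```text
time: 19.3
tool_pos: [0.6033, -0.0834, 0.4247]
tcp_rot: [-2.402, -2.025, -0.001]
wrist_force: [0.2, -0.3, -0.0]
width: 1.0
[85 55 60]
t 19.4 pos [ 0.603  -0.0859  0.4247] jaw deg -9.9 z [-0.    -0.001 -1.   ] F [-0.5 -0.5  0.1] w 0.999
[ 7.38 -3.54  2.96]
[ 7.39 -3.54 23.16]
```

View pics/t3.png

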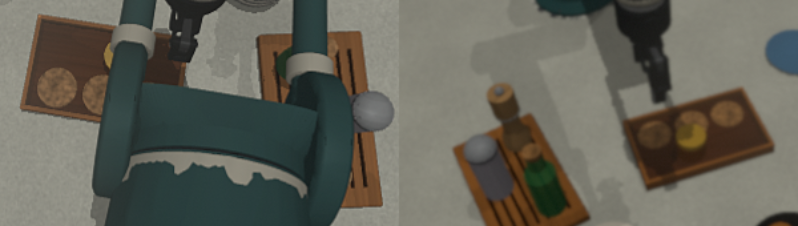

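The three stand upright on the board in the scene view. Next: rotate the jaws along the tray's y for the jar.

```bash
python3 -m jog '[[[0,1,-0.4,0,0,0,-0.16],[0,2,-0.8,0,0,0,-0.33],[0,3,-1.2,0,0,0,-0.5],[0,4,-1.6,0.3,0,0,-0.67],[0,5,-2,1,0,0,-0.84],[0,6,-2.5,2,0,0,-1.01],[0,7,-3,3,0,0,-1.18],[0,7.4,-3.5,4,0,0,-1.35],[0,7.4,-3.5,6,0,0,-1.5],[0,7.4,-3.5,9,0,0,-1.57],[0,7.4,-3.5,12,0,0,-1.57],[0,7.4,-3.5,12,0,0,-1.57]]]' 40
python3 - <<'E'
from geo import *
J=unproj("top",[[281.3,221.7]],.056)[0][:2]
t=bot.read_camera("top");s=bot.read_camera("scene")
cv2.imwrite("pics/t4.png",cv2.resize(np.hstack([t[180:300,190:390],s[130:250,200:400]])[:,:,::-1],None,fx=2,fy=2))
shift((J,.038))
E
```

```text
time: 20.9
tool_pos: [0.5799, -0.0086, 0.3018]
tcp_rot: [-0.277, -3.123, 0.001]
wrist_force: [0.1, -0.1, -0.8]
width: 1.002
t 21.0 pos [ 0.5816 -0.0082  0.3052] jaw deg 79.9 z [ 0. -0. -1.] F [ 0.4  0.1 -0.5] w 1.001
[ 0.1   0.09 11.22]
```

View pics/t4.png

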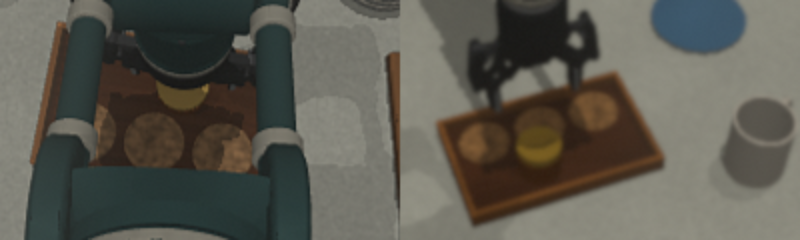

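The jar is midway between the open fingers, which straddle it along the tray's y.

```bash
python3 -m jog '[[[0,0.1,0.1,4,0,0,0],[0,0.1,0.1,8,0,0,0],[0,0.1,0.1,10.5,0,0,0],[0,0.1,0.1,11.2,0,0,0],[0,0.1,0.1,11.2,0,0,0],[1,0.1,0.1,11.2,0,0,0],[1,0.1,0.1,11.2,0,0,0],[1,0.1,0.1,11.2,0,0,0],[1,0.1,0.1,11.2,0,0,0],[1,0.1,0.1,11.2,0,0,0],[1,0.1,0.1,11.2,0,0,0]]]' 40
python3 - <<'E'
from geo import *
shift((SAU,.088),(SAU,.038))
E
```

```text
time: 22.38
tool_pos: [0.5815, -0.0061, 0.1946]
tcp_rot: [0.274, 3.126, -0.0]
wrist_force: [0.1, -0.6, 7.0]
width: 0.646
t 22.38 pos [ 0.5815 -0.0061  0.1946] jaw deg 79.99 z [ 0.003 -0.    -1.   ] F [ 0.1 -0.6  7. ] w 0.646
[17.47 30.84 -4.89]
[17.48 30.84  0.11]
```

```bash
python3 -m jog '[[[1,0,0,-1.5,0,0,0],[1,0,0,-3.5,0,0,0],[1,0,0,-5,0,0,0],[1,2,3.5,-5,0,0,0],[1,5,8.8,-5,0,0,0],[1,8,14,-5,0,0,0],[1,11,19.4,-5,0,0,0],[1,14,24.7,-5,0,0,0],[1,16.3,28.8,-5,0,0,0],[1,17.4,30.8,-5,0,0,0],[1,17.4,30.8,-5,0,0,0],[1,17.4,30.8,-4,0,0,0]]]' 40
python3 - <<'E'
from geo import *
shift((SAU,.040))
E
```

```text
time: 23.88
tool_pos: [0.4634, 0.3276, 0.2337]
tcp_rot: [0.274, 3.127, 0.002]
wrist_force: [0.4, -0.8, -2.1]
width: 0.644
t 23.88 pos [0.4634 0.3276 0.2337] jaw deg 80.0 z [ 0.002  0.001 -1.   ] F [ 0.4 -0.8 -2.1] w 0.644
[0.05 0.03 3.87]
```

```bash
python3 -m jog '[[[1,0,0,1.5,0,0,0],[1,0,0,3,0,0,0],[1,0,0,3.7,0,0,0],[1,0,0,3.9,0,0,0],[1,0,0,3.9,0,0,0]]]' 40
python3 - <<'E'
from geo import *
shift((SAU,.0396))
E
```

```text
time: 24.5
tool_pos: [0.4626, 0.3269, 0.1945]
tcp_rot: [-0.275, -3.128, 0.003]
wrist_force: [-3.9, -3.8, 8.0]
width: 0.643
t 24.5 pos [0.4626 0.3269 0.1945] jaw deg 79.96 z [-0.002 -0.002 -1.   ] F [-3.9 -3.8  8. ] w 0.643
[-0.02  0.11 -0.01]
```

Contact. Release, rise and check.

```bash
python3 -m jog '[[[0,0,0,0,0,0,0],[0,0,0,0,0,0,0],[0,0,0,0,0,0,0],[0,0,0,0,0,0,0],[0,0,0,-3,0,0,0],[0,0,0,-8,0,0,0],[0,0,0,-14,0,0,0],[0,0,0,-20,0,0,0],[0,0,-5,-22,0,0,0.18],[0,0,-11,-22,0,0,0.36],[0,0,-17,-22,0,0,0.54],[0,0,-20,-22,0,0,0.6]]]' 40
python3 - <<'E'
from geo import *
t=bot.read_camera("top");s=bot.read_camera("scene")
cv2.imwrite("pics/t5t.png",t[:,:,::-1]);cv2.imwrite("pics/t5s.png",s[:,:,::-1])
cv2.imwrite("pics/t5.png",cv2.resize(np.hstack([t[230:340,80:280],s[90:200,250:450]])[:,:,::-1],None,fx=2,fy=2))
shift((bB,.24),(bB,.160))
E
```

```text
time: 26.0
tool_pos: [0.427, 0.1285, 0.4137]
tcp_rot: [1.193, 2.906, -0.0]
wrist_force: [0.4, 0.8, -0.6]
width: 0.998
t 26.1 pos [0.4272 0.1284 0.4137] jaw deg 45.39 z [ 0.    -0.001 -1.   ] F [0.2 0.1 0.1] w 1.0
[-38.97 -19.43   1.91]
[-38.96 -19.42   9.91]
```

View pics/t5.png

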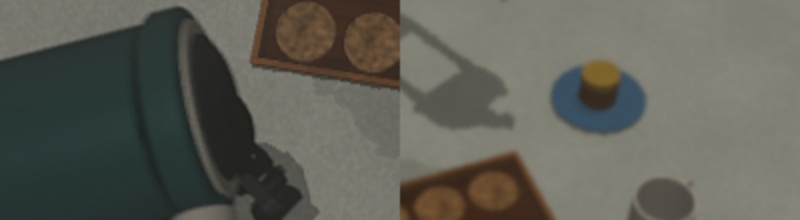

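View pics/t5t.png

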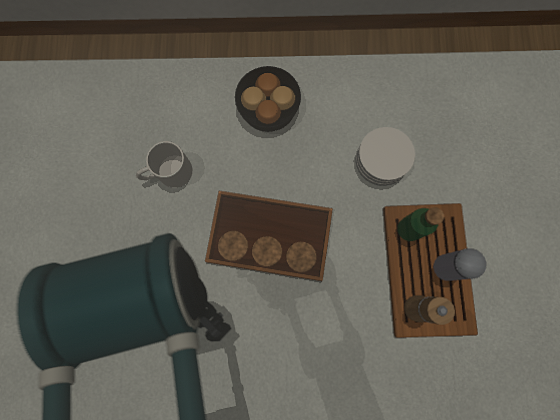

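```bash
python3 - <<'E'
from geo import *
print("jar lid",unproj("scene",[[351,127.3]],.056), "expected px",proj("scene",[[.463,.328,.056]]))
s=cv2.imread("pics/t5s.png")
h=cv2.cvtColor(s,cv2.COLOR_BGR2HSV).astype(int)
m=((h[...,0]>18)&(h[...,0]<32)&(h[...,1]>140)&(h[...,2]>70)).astype(np.uint8); m[:110]=0;m[150:]=0;m[:,:335]=0;m[:,370:]=0
cn=max(cv2.findContours(m,cv2.RETR_EXTERNAL,cv2.CHAIN_APPROX_NONE)[0],key=cv2.contourArea)[:,0]
print(cv2.minEnclosingCircle(unproj("scene",cn,.056)[:,:2].astype(np.float32)))
# tops on board from the top view
for n,px,z in(("mill",(441,311),.177),("bottle",(435,215.5),.18)): print(n,unproj("top",[px],z),bM,bB)
o=cv2.imread("pics/t5t.png");f=4;o=cv2.convertScaleAbs(cv2.resize(o,None,fx=f,fy=f,interpolation=cv2.INTER_CUBIC),alpha=1.5);t=np.linspace(0,6.3,60)
for c,rs in((bS,((.028,.02),(.028,.14))),(bM,((.027,.02),(.024,.16))),(bB,((.027,.02),(.0155,.18),(.027,.12)))):
    for r,z in rs: cv2.polylines(o,[np.int32((proj("top",[[c[0]+r*np.cos(k),c[1]+r*np.sin(k),z] for k in t])+.5)*f-.5)],True,(0,0,255),1,cv2.LINE_AA)
cv2.imwrite("pics/t6.png",o[195*f:345*f,375*f:500*f])
E
```

```text
jar lid [[0.46757925 0.32559297 0.056     ]] expected px [[350.73166212 126.06005979]]
((0.46509015560150146, 0.32356709241867065), 0.026211658492684364)
mill [[ 0.39929774 -0.2816609   0.177     ]] [ 0.39822782 -0.28743743] [ 0.56818407 -0.28358059]
bottle [[ 0.56710978 -0.28473272  0.18      ]] [ 0.39822782 -0.28743743] [ 0.56818407 -0.28358059]
```

View pics/t6.png

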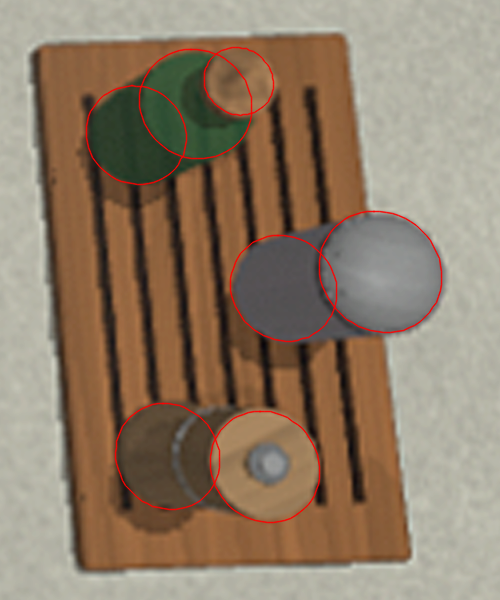

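All three stand as predicted. The jar is within about 5 mm of the saucer's centre. Next: return the bottle.

```bash
python3 -m jog '[[[0,-4,-2,0,0,0,0.16],[0,-9,-4.5,0,0,0,0.32],[0,-14,-7,0,0,0,0.48],[0,-19,-9.5,0,0,0,0.64],[0,-24,-12,0,0,0,0.8],[0,-29,-14.5,0,0,0,0.967],[0,-34,-17,0,0,0,0.967],[0,-37.5,-18.7,0,0,0,0.967],[0,-39,-19.4,0,0,0,0.967],[0,-39,-19.4,0,0,0,0.967],[0,-39,-19.4,2,0,0,0.967],[0,-39,-19.4,2,0,0,0.967]]]' 40
python3 - <<'E'
from geo import *
shift((bB,.160))
E
```

```text
time: 27.6
tool_pos: [0.5699, -0.2789, 0.3906]
tcp_rot: [-2.397, -2.022, 0.003]
wrist_force: [-0.2, 0.7, -0.4]
width: 1.0
t 27.6 pos [ 0.5699 -0.2789  0.3906] jaw deg -9.71 z [-0.005  0.003 -1.   ] F [-0.2  0.7 -0.4] w 1.0
[-0.51 -0.05  7.56]
```

```bash
python3 -m jog '[[[0,0,0,1,0,0,0],[0,0,0,1,0,0,0]]]' 40
python3 - <<'E'
from geo import *
shift((bB,.160))
E
```

```text
time: 27.85
tool_pos: [0.5705, -0.2801, 0.3826]
tcp_rot: [-2.401, -2.023, 0.001]
wrist_force: [-0.2, 0.6, -0.1]
width: 0.999
t 27.85 pos [ 0.5705 -0.2801  0.3826] jaw deg -9.76 z [-0.002  0.001 -1.   ] F [-0.2  0.6 -0.1] w 0.999
[-0.38 -0.16  6.76]
```

```bash
python3 -m jog '[[[0,-0.3,-0.2,3,0,0,0],[0,-0.3,-0.2,5.5,0,0,0],[0,-0.3,-0.2,6.7,0,0,0],[0,-0.3,-0.2,6.7,0,0,0],[1,-0.3,-0.2,6.7,0,0,0],[1,-0.3,-0.2,6.7,0,0,0],[1,-0.3,-0.2,6.7,0,0,0],[1,-0.3,-0.2,6.7,0,0,0],[1,-0.3,-0.2,6.7,0,0,0],[1,-0.3,-0.2,6.7,0,0,0],[1,-0.3,-0.2,6.7,0,0,0]]]' 50
python3 - <<'E'
from geo import *
shift((B,.217),(B,.149))
E
```

```text
time: 29.22
tool_pos: [0.5687, -0.2836, 0.3178]
tcp_rot: [2.402, 2.023, 0.001]
wrist_force: [-1.5, 0.6, 6.4]
width: 0.343
t 29.23 pos [ 0.5687 -0.2836  0.3178] jaw deg -9.8 z [ 0.001 -0.001 -1.   ] F [-1.5  0.6  6.4] w 0.343
[37.34 -9.58 -5.46]
[37.35 -9.59  1.34]
```

```bash
python3 -m jog '[[[1,0,0,-1.5,0,0,0],[1,0,0,-3.5,0,0,0],[1,0,0,-5.5,0,0,0],[1,4,-1,-5.5,0,0,0],[1,9,-2.3,-5.5,0,0,0],[1,15,-3.8,-5.5,0,0,0],[1,21,-5.3,-5.5,0,0,0],[1,27,-6.9,-5.5,0,0,0],[1,32,-8.2,-5.5,0,0,0],[1,35.5,-9.1,-5.5,0,0,0],[1,37.3,-9.6,-5.5,0,0,0],[1,37.3,-9.6,-5.5,0,0,0]]]' 50
python3 -m jog '[[[1,0,0,2,0,0,0],[1,0,0,4,0,0,0],[1,0,0,5.5,0,0,0],[1,0,0,6.2,0,0,0],[1,0,0,6.4,0,0,0],[1,0,0,6.4,0,0,0]]]' 50
python3 - <<'E'
from geo import *
shift((B,.1508))
E
```

```text
time: 30.72
tool_pos: [0.5374, 0.1013, 0.3724]
tcp_rot: [2.401, 2.025, 0.001]
wrist_force: [-0.1, -0.8, -4.9]
width: 0.339
time: 31.48
tool_pos: [0.5377, 0.1003, 0.3082]
tcp_rot: [2.403, 2.023, 0.001]
wrist_force: [0.6, -0.4, -4.8]
width: 0.339
t 31.48 pos [0.5377 0.1003 0.3082] jaw deg -9.81 z [ 0.001  0.    -1.   ] F [ 0.6 -0.4 -4.8] w 0.339
[ 0.04 -0.    0.24]
```

```bash
python3 -m jog '[[[1,0,0,0.15,0,0,0],[1,0,0,0.25,0,0,0],[1,0,0,0.25,0,0,0]]]' 50

```

```text
time: 31.85
tool_pos: [0.5375, 0.1006, 0.3058]
tcp_rot: [2.402, 2.023, 0.001]
wrist_force: [-0.6, -0.2, -2.6]
width: 0.342
```

```bash
python3 -m jog '[[[1,0,0,0.08,0,0,0],[1,0,0,0.08,0,0,0],[0,0,0,0.08,0,0,0],[0,0,0,0.08,0,0,0],[0,0,0,0.08,0,0,0],[0,0,0,0.08,0,0,0],[0,0,0,-3,0,0,0],[0,0,0,-8,0,0,0],[0,0,0,-10.5,0,0,0],[0,0,0,-10.5,0,0,0]]]' 40
python3 - <<'E'
from geo import *
shift((bM,.24),(bM,.1354))
E
```

```text
time: 33.1
tool_pos: [0.5382, 0.1006, 0.4131]
tcp_rot: [2.401, 2.022, 0.008]
wrist_force: [-0.1, 0.3, -0.5]
width: 1.001
t 33.1 pos [0.5382 0.1006 0.4131] jaw deg -9.8 z [ 0.006  0.001 -1.   ] F [-0.1  0.3 -0.5] w 1.001
[-40.62  -7.2    1.7 ]
[-40.64  -7.25  12.15]
```

```bash
python3 -m jog '[[[0,-4,-0.7,0,0,0,0],[0,-10,-1.8,0,0,0,0],[0,-16,-2.9,0,0,0,0],[0,-22,-3.9,0,0,0,0],[0,-28,-5,0,0,0,0],[0,-34,-6.1,0,0,0,0],[0,-38.5,-6.9,0,0,0,0],[0,-40.6,-7.3,0,0,0,0],[0,-40.6,-7.3,0,0,0,0],[0,-40.6,-7.3,2,0,0,0],[0,-40.6,-7.3,3,0,0,0],[0,-40.6,-7.3,3,0,0,0]]]' 40
python3 - <<'E'
from geo import *
shift((bM,.1354))
E
```

```text
time: 34.6
tool_pos: [0.3961, -0.2862, 0.3785]
tcp_rot: [-2.399, -2.023, 0.001]
wrist_force: [-0.1, 0.0, 0.0]
width: 0.999
t 34.6 pos [ 0.3961 -0.2862  0.3785] jaw deg -9.74 z [-0.003  0.002 -1.   ] F [-0.1  0.   0. ] w 0.999
[-0.11  0.26  8.81]
```

```bash
python3 -m jog '[[[0,-0.1,0.2,4,0,0,0],[0,-0.1,0.2,7.5,0,0,0],[0,-0.1,0.2,8.8,0,0,0],[0,-0.1,0.2,8.8,0,0,0],[1,-0.1,0.2,8.8,0,0,0],[1,-0.1,0.2,8.8,0,0,0],[1,-0.1,0.2,8.8,0,0,0],[1,-0.1,0.2,8.8,0,0,0],[1,-0.1,0.2,8.8,0,0,0],[1,-0.1,0.2,8.8,0,0,0],[1,-0.1,0.2,8.8,0,0,0]]]' 40
python3 - <<'E'
from geo import *
shift((M,.18),(M,.1234))
E
```

```text
time: 35.98
tool_pos: [0.3988, -0.2891, 0.294]
tcp_rot: [2.401, 2.021, 0.001]
wrist_force: [0.7, 0.4, 6.0]
width: 0.552
t 35.98 pos [ 0.3988 -0.2891  0.294 ] jaw deg -9.8 z [ 0.003 -0.002 -1.   ] F [0.7 0.4 6. ] w 0.552
[33.17  7.04 -4.13]
[33.18  7.02  1.53]
```

```bash
python3 -m jog '[[[1,0,0,-1.5,0,0,0],[1,0,0,-3.5,0,0,0],[1,0,0,-5.5,0,0,0],[1,3,0.6,-5.5,0,0,0],[1,7,1.5,-5.5,0,0,0],[1,12,2.5,-5.5,0,0,0],[1,17,3.6,-5.5,0,0,0],[1,22,4.7,-5.5,0,0,0],[1,27,5.7,-5.5,0,0,0],[1,31,6.6,-5.5,0,0,0],[1,33.2,7,-5.5,0,0,0],[1,33.2,7,-5.5,0,0,0]]]' 40
python3 -m jog '[[[1,0,0,2,0,0,0],[1,0,0,4,0,0,0],[1,0,0,5.5,0,0,0],[1,0,0,6.3,0,0,0],[1,0,0,6.5,0,0,0],[1,0,0,6.5,0,0,0]]]' 40
python3 - <<'E'
from geo import *
shift((M,.1270))
E
```

```text
time: 37.48
tool_pos: [0.5235, 0.0281, 0.3471]
tcp_rot: [-2.4, -2.026, 0.001]
wrist_force: [0.4, -0.6, -3.0]
width: 0.555
time: 38.22
tool_pos: [0.5239, 0.0266, 0.2827]
tcp_rot: [2.403, 2.023, 0.001]
wrist_force: [0.4, -0.1, -2.4]
width: 0.551
t 38.23 pos [0.5239 0.0266 0.2827] jaw deg -9.8 z [ 0.001 -0.    -1.   ] F [ 0.4 -0.1 -2.4] w 0.551
[-0.06  0.08  0.07]
```

```bash
python3 -m jog '[[[1,0,0,0.1,0,0,0],[1,0,0,0.2,0,0,0],[1,0,0,0.2,0,0,0]]]' 40

```

```text
time: 38.6
tool_pos: [0.5243, 0.0268, 0.282]
tcp_rot: [2.402, 2.023, 0.003]
wrist_force: [-2.3, -0.6, 5.2]
width: 0.554
```

Contact.

```bash
python3 -m jog '[[[0,0,0,0,0,0,0],[0,0,0,0,0,0,0],[0,0,0,0,0,0,0],[0,0,0,0,0,0,0],[0,0,0,-3,0,0,0],[0,0,0,-8,0,0,0],[0,0,0,-12,0,0,0],[0,0,0,-12,0,0,0]]]' 40
python3 - <<'E'
from geo import *
shift((bS,.24),(bS,.122))
E
```

```text
time: 39.6
tool_pos: [0.525, 0.0267, 0.4048]
tcp_rot: [2.399, 2.02, 0.01]
wrist_force: [-0.0, -0.1, 0.7]
width: 1.0
t 39.6 pos [0.525  0.0267 0.4048] jaw deg -9.8 z [ 0.009  0.    -1.   ] F [-0.  -0.1  0.7] w 1.0
[-38.35   2.53   0.95]
[-38.37   2.43  12.75]
```

```bash
python3 -m jog '[[[0,-4,0.3,0,0,0,0],[0,-10,0.6,0,0,0,0],[0,-16,1,0,0,0,0],[0,-22,1.4,0,0,0,0],[0,-28,1.8,0,0,0,0],[0,-34,2.2,0,0,0,0],[0,-37.3,2.4,0,0,0,0],[0,-38.4,2.5,0,0,0,0],[0,-38.4,2.5,0,0,0,0],[0,-38.4,2.5,2,0,0,0],[0,-38.4,2.5,3,0,0,0],[0,-38.4,2.5,3,0,0,0]]]' 40
python3 - <<'E'
from geo import *
shift((bS,.122))
E
```

```text
time: 41.1
tool_pos: [0.4825, -0.3545, 0.368]
tcp_rot: [-2.399, -2.023, 0.001]
wrist_force: [-0.5, 0.6, -0.8]
width: 1.005
t 41.1 pos [ 0.4825 -0.3545  0.368 ] jaw deg -9.72 z [-0.003  0.002 -1.   ] F [-0.5  0.6 -0.8] w 1.005
[-0.07  0.27  9.1 ]
```

```bash
python3 -m jog '[[[0,-0.1,0.2,4,0,0,0],[0,-0.1,0.2,7.5,0,0,0],[0,-0.1,0.2,9.1,0,0,0],[0,-0.1,0.2,9.1,0,0,0],[1,-0.1,0.2,9.1,0,0,0],[1,-0.1,0.2,9.1,0,0,0],[1,-0.1,0.2,9.1,0,0,0],[1,-0.1,0.2,9.1,0,0,0],[1,-0.1,0.2,9.1,0,0,0],[1,-0.1,0.2,9.1,0,0,0],[1,-0.1,0.2,9.1,0,0,0]]]' 40
python3 - <<'E'
from geo import *
shift((S,.17),(S,.11))
E
```

```text
time: 42.48
tool_pos: [0.4851, -0.3578, 0.2814]
tcp_rot: [2.401, 2.022, 0.001]
wrist_force: [-1.5, 1.7, 6.2]
width: 0.646
t 42.48 pos [ 0.4851 -0.3578  0.2814] jaw deg -9.8 z [ 0.002 -0.002 -1.   ] F [-1.5  1.7  6.2] w 0.646
[30.88 -2.67 -4.42]
[30.89 -2.68  1.58]
```

```bash
python3 -m jog '[[[1,0,0,-1.5,0,0,0],[1,0,0,-3.5,0,0,0],[1,0,0,-5.5,0,0,0],[1,3,-0.2,-5.5,0,0,0],[1,7,-0.6,-5.5,0,0,0],[1,12,-1,-5.5,0,0,0],[1,17,-1.5,-5.5,0,0,0],[1,22,-1.9,-5.5,0,0,0],[1,26,-2.2,-5.5,0,0,0],[1,29,-2.5,-5.5,0,0,0],[1,30.8,-2.7,-5.5,0,0,0],[1,30.8,-2.7,-5.5,0,0,0]]]' 40
python3 -m jog '[[[1,0,0,2,0,0,0],[1,0,0,4,0,0,0],[1,0,0,5.5,0,0,0],[1,0,0,6.3,0,0,0],[1,0,0,6.5,0,0,0],[1,0,0,6.5,0,0,0]]]' 40
python3 - <<'E'
from geo import *
shift((S,.1144))
E
```

```text
time: 43.98
tool_pos: [0.5107, -0.0484, 0.3349]
tcp_rot: [2.4, 2.025, 0.001]
wrist_force: [-0.4, -0.7, -2.5]
width: 0.64
time: 44.72
tool_pos: [0.5109, -0.0494, 0.2697]
tcp_rot: [2.402, 2.023, 0.001]
wrist_force: [0.1, -0.6, -3.2]
width: 0.642
t 44.73 pos [ 0.5109 -0.0494  0.2697] jaw deg -9.81 z [ 0.001 -0.    -1.   ] F [ 0.1 -0.6 -3.2] w 0.642
[0.05 0.04 0.03]
```

```bash
python3 -m jog '[[[1,0,0,0.1,0,0,0],[1,0,0,0.2,0,0,0],[1,0,0,0.2,0,0,0]]]' 40

```

```text
time: 45.1
tool_pos: [0.5111, -0.0492, 0.2694]
tcp_rot: [2.402, 2.023, 0.002]
wrist_force: [-4.1, 0.5, 8.5]
width: 0.643
```

Contact. Release, rise, then swing back out of view.

```bash
python3 -m jog '[[[0,0,0,0,0,0,0],[0,0,0,0,0,0,0],[0,0,0,0,0,0,0],[0,0,0,0,0,0,0],[0,0,0,-3,0,0,0],[0,0,0,-8,0,0,0],[0,0,0,-13,0,0,0],[0,-5,0,-14,0,0,0],[0,-11,0,-14,0,0,0],[0,-17,0,-14,0,0,0],[0,-23,0,-14,0,0,0],[0,-29,0,-14,0,0,0]]]' 40
python3 -m jog '[[[0,-5,-2,0,0,0,0],[0,-8,-5,0,0,0,0],[0,-10,-8,0,0,0,0],[0,-10,-8,0,0,0,0],[0,-10,-8,0,0,0,0]]]'
python3 - <<'E'
from geo import *
top=bot.read_camera("top")[:,:,::-1].copy();sc=bot.read_camera("scene")[:,:,::-1].copy()
cv2.imwrite("pics/fin_t.png",top); t=np.linspace(0,6.3,80); out=[]
for n,im in(("top",top),("scene",sc)):
    f=2;o=cv2.resize(im,None,fx=f,fy=f,interpolation=cv2.INTER_CUBIC);o=cv2.convertScaleAbs(o,alpha=1.5)
    def C(c,r,z): cv2.polylines(o,[np.int32((proj(n,[[c[0]+r*np.cos(k),c[1]+r*np.sin(k),z] for k in t])+.5)*f-.5)],True,(0,0,255),1,cv2.LINE_AA)
    for c,rs in((B,((.015,.168),(.027,.108))),(M,((.024,.148),)),(S,((.028,.128),)),(SAU,((.028,.056),(.07,.008)))):
        for r,z in rs: C(c,r,z)
    x0,y0=((80,170) if n=="top" else (210,80)); out.append(o[y0*f:(y0+150)*f,x0*f:(x0+190)*f])
cv2.imwrite("pics/fin.png",np.hstack(out))
shift((S,.2))
E
```

```text
time: 46.6
tool_pos: [0.4605, -0.3368, 0.4072]
tcp_rot: [2.403, 2.023, 0.001]
wrist_force: [0.6, -0.1, 0.2]
width: 1.002
time: 47.22
tool_pos: [0.3654, -0.4198, 0.4071]
tcp_rot: [2.403, 2.023, 0.001]
wrist_force: [0.9, 0.0, 0.3]
width: 0.998
t 47.33 pos [ 0.366  -0.4194  0.4072] jaw deg -9.74 z [ 0.  0. -1.] F [-0.6 -0.1  0.6] w 1.0
[38.97  8.05  5.23]
```

View pics/fin.png

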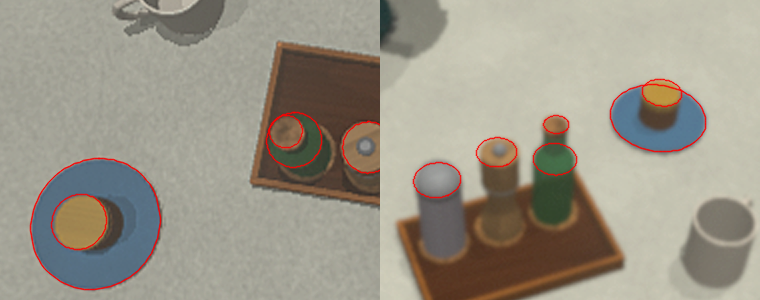

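View pics/fin_t.png

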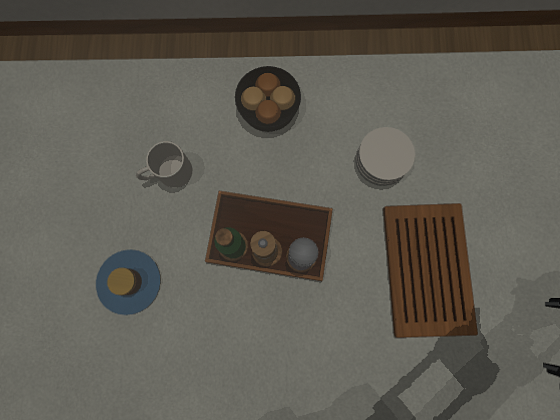

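The overlay outlines match every object: the jar lid at (121,282) is on the saucer's centre, and the tall three are back at (224,238), (263,243) and (302,254), as at the start. The mug and the plates haven't moved.

```bash
python3 -c "
from workcell import bot
print(bot.finish_job())"
```

```text
the job is handed in; nothing more can be done
None
```

I finished the task and handed the job in at about 47 s of the 144 s allowed. `finish_job` gives no verdict, so these results rest on my own pictures.

- **Clearing the row:** I moved the shaker, mill and bottle onto the bread board, staggered. The pictures showed all three upright and wholly on it.
- **Jar:** I stood it on the saucer while the three were on the board. In the final top view its lid matches the saucer-centre outline. The scene-camera estimates put it about 5 mm off, within the 15 mm limit.
- **Putting back:** I returned the bottle, mill and shaker to their own discs. In both final views their tops match their starting positions to within a few mm.
- **Bystanders:** The mug and plates look unmoved, and the gripper was open and clear of everything at the end.

No check failed. The only disagreement was that few-mm difference between the two cameras on the jar's position.

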